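# Open the interlocked airlock valves and send the specimen rod home

### The job

Load the specimen: throw all three valve levers fully away from you, then push the red-handled specimen rod fully home, and let go. The valves are interlocked and may be thrown only in one order, which is not marked and differs every time, so feel each lever gently, leave a blocked one and try another; never push a lever or the rod with more than 20 N, and leave everything else where it is.

Things in the scene. Friction and masses are not known exactly. Their poses are not given: they have to be found in the camera images.
- bank: the airlock valve bank: a cream box 200 x 320 mm, 75 mm high, fixed to the bench. Origin at the centre of its underside; x points away from the robot (the direction in which levers are thrown and the rod is pushed), y to the left, z up. A metal chamber 112 mm wide and 136 mm high stands behind its right end
- lever_1 (a joint): angle of the left lever: 0 when it leans towards the robot, 0.90 when fully thrown away from it; it stays where it is left. A free lever moves with about 2 to 3 N at the knob and has a slightly springy end stop at 0.90. A lever that the interlock blocks moves freely only some 5 to 10 mm at the knob, then meets a spring-like stop (1 to 2 N per mm) and must not be forced. The interlock frees the next lever only when the one before it is almost fully thrown (0.82 is enough)
- knob_1 (a point): centre of the left lever's black ball knob (28 mm across, blue collar below it). The 10 mm steel lever turns about a pivot 90 mm from the knob centre, its axis along bank y, at bank x 0, y 110 mm, z 55 mm; from 0 to 0.90 rad the knob centre goes from bank x -39 to +39 mm, at z 136 mm at both ends and 145 mm half-way
- lever_2 (a joint): angle of the middle lever: 0 when it leans towards the robot, 0.90 when fully thrown away from it; it stays where it is left. A free lever moves with about 2 to 3 N at the knob and has a slightly springy end stop at 0.90. A lever that the interlock blocks moves freely only some 5 to 10 mm at the knob, then meets a spring-like stop (1 to 2 N per mm) and must not be forced. The interlock frees the next lever only when the one before it is almost fully thrown (0.82 is enough)
- knob_2 (a point): centre of the middle lever's black ball knob (28 mm across, yellow collar below it). The 10 mm steel lever turns about a pivot 90 mm from the knob centre, its axis along bank y, at bank x 0, y 40 mm, z 55 mm; from 0 to 0.90 rad the knob centre goes from bank x -39 to +39 mm, at z 136 mm at both ends and 145 mm half-way
- lever_3 (a joint): angle of the right lever: 0 when it leans towards the robot, 0.90 when fully thrown away from it; it stays where it is left. A free lever moves with about 2 to 3 N at the knob and has a slightly springy end stop at 0.90. A lever that the interlock blocks moves freely only some 5 to 10 mm at the knob, then meets a spring-like stop (1 to 2 N per mm) and must not be forced. The interlock frees the next lever only when the one before it is almost fully thrown (0.82 is enough)
- knob_3 (a point): centre of the right lever's black ball knob (28 mm across, green collar below it). The 10 mm steel lever turns about a pivot 90 mm from the knob centre, its axis along bank y, at bank x 0, y -30 mm, z 55 mm; from 0 to 0.90 rad the knob centre goes from bank x -39 to +39 mm, at z 136 mm at both ends and 145 mm half-way
- rod (a joint): travel of the specimen rod, m: 0 drawn out, 0.060 fully home (slightly springy end stop). It slides along bank +x with about 3 N and stays where it is left. Until all three levers are thrown it is blocked: it then meets a spring-like stop (about 1 N per mm) after some 18 mm of travel
- rod_handle (a point): centre of the rod's red handle, an upright block 16 (along bank x) x 32 x 50 mm, at bank y -105 mm, z 105 mm; a 14 mm steel rod runs from it in bank +x, at z 100 mm, into the chamber. At travel 0 it is at bank x -70 mm. Push it on its face towards the robot
- stub: bystander, leave alone: brass specimen stub, 26 mm across, 25 mm high, standing on the bank's top near its far edge; origin at the centre of its underside
- pin: bystander, leave alone: steel pin, 28 mm across, 50 mm high, standing on the bench before the bank; origin at the centre of its underside
- bottle: bystander, leave alone: white bottle, 64 mm across, 150 mm high; origin at the centre of its underside
- beaker: bystander, leave alone: beige beaker, 90 mm across, 90 mm high; origin at the centre of its underside
- stub_tray: bystander, leave alone: clear divided tray, 120 x 90 x 30 mm; origin at the centre of its underside
- driver: bystander, leave alone: screwdriver with a blue handle, lying; origin at the centre of its underside
- red_case: bystander, leave alone: red plastic case, 100 x 140 x 50 mm; origin at the centre of its underside

How it is judged:
On the way:
1. all three levers are thrown fully away while the rod is still out (value of joint each of lever_1, lever_2, lever_3 above 0.82 rad and value of joint rod below 0.035 m), for 0.1 s.
At the end, for the whole second after the job is handed in: all three levers stand beyond 0.82 rad (of 0.90), the rod is at rest within 6 mm of fully home (travel over 0.054 m), and everything is released (value of joint each of lever_1, lever_2, lever_3 above 0.82 rad and value of joint rod above 0.054 m and velocity of joint rod below 0.01 m/s); the robot touches nothing.
It fails at once if the left lever is pushed with more than 20 N (contact force between lever_1 and the fingers above 20 N or contact force between lever_1 and the arm above 20 N).
It fails at once if the middle lever is pushed with more than 20 N (contact force between lever_2 and the fingers above 20 N or contact force between lever_2 and the arm above 20 N).
It fails at once if the right lever is pushed with more than 20 N (contact force between lever_3 and the fingers above 20 N or contact force between lever_3 and the arm above 20 N).
It fails at once if the rod is pushed with more than 20 N (contact force between rod and the fingers above 20 N or contact force between rod and the arm above 20 N).
It fails at once if a bystander is moved more than 20 mm or tipped over (distance of any of stub, pin, bottle, beaker, stub_tray, driver, red_case from where it was at the start of the episode above 0.02 m or angle between any of pin, bottle, beaker, stub's own z axis and vertical above 0.5 rad).
It also fails if it takes over 72 s, if anything falls off the work surface, if the arm or the gripper's body presses on something with over 40 N, if the wrist force passes 120 N, or if a joint passes its speed limit or range.

### The arm

A 7-joint arm with a two-finger parallel gripper is mounted at the origin on the work surface. World frame = base frame: x ahead of the robot, y to its left, z up, the work surface at z = 0. Lengths are in m, angles in rad, forces in N, time in s.
With the tool pointing down it reaches from about 0.4 to 0.85 m from the base axis. Payload 4.5 kg.
Tool frame: the origin (TCP) lies at the very end of the fingers, on their centre line; the grasp point (between the pads) lies 19 mm behind it; y points along the fingers, x is the direction in which the jaws open and shut, and the axes are right-handed (so a half turn about y gives the same grasp; the last joint's range is limited). The gripper opens to 88 mm and grips with 3 to 60 N. Pads are 18 mm wide; open, the fingers measure 123 mm over their backs; the gripper's body (75 mm by 187 mm) begins 45 mm behind the grasp point.
Start: joints at [-1.153, 0.689, -0.195, 1.565, 0.157, 0.902, -0.215], TCP at [0.234, 0.58, 0.239] pointing down, gripper open.
Joint ranges: [-3.01, 3.01], [-0.46, 2.08], [-1.47, 1.51], [0.13, 2.56], [-1, 4.14], [0.04, 2.09], [-2.66, 2.66]. Speed limits (rad/s): [2.57, 2.57, 3.14, 3.14, 3.14, 3.14, 3.14].

### API

Orientations are given as a unit quaternion [w, x, y, z].
In Python, from workcell import bot gives the robot as it stands.
- The arm moves only by the tool play_rows, never from a script. Its argument "motion" is one flat list of numbers, 7 for each row, row after row: the shift along the tool's x, y, z in mm, then the turn, a rotation vector about the tool's x, y, z in rad, then the opening in per cent of the stroke, from 0 (shut) to 100 (fully open). A call has 1 to 12 rows; each row shifts and turns the pose as measured when the row begins, along the tool's axes as they then stand; what a row does not reach is not made up. A row lasts 1/12 s, in which the tool goes at most 41.7 mm and 7.16 degrees, less where a joint would pass 70% of its speed; a pose out of reach is approached as far as the arm can. A call is refused whole if a number of a shift passes 41.7 or a number of a turn 0.125, either way. A call with a gripper value outside its range is refused whole. The fingers move at their own pace and stop on an object; "force" is the grip in N (left out, the last holds). Time passes only in rows, so rows that do not move let the fingers close. It gives the time, the measured TCP pose, the force and the opening at its end, in the units of the state.
- bot.sense(): the state, without advancing time (a new reading comes with each control period).
- bot.capture(name): name is "scene" or "side" or "wrist"; returns the picture (420x560x3 uint8, red, green, blue); there is no depth.
- bot.get_calibration(name): a dict with "fx", "fy", "cx", "cy" (pixels), "rvec" (rotation vector, rad) and "tvec" (3), from world to camera coordinates, as OpenCV has them; the wrist camera has in their place "mount" (4x4, takes a point from camera to tool coordinates, whose origin is the TCP and whose axes are the tool frame's). Camera axes: x right, y down, z forward; pixel columns grow to the right and rows downward; lengths in m; the calibration is good to about 2 mm. A picture is of the moment at which its call begins: read the wrist's pose just before it. get_calibration takes no time and is no camera call.
- bot.sign_off(): hands the job in, once; it reports no verdict.
The state is a dict: "clock": time; "joint_positions": joint angles; "qd": joint speeds; "joint_efforts": joint torques, N m; "ee_pos": TCP position; "orientation": TCP orientation; "ft_force": force on the tool from outside, world axes, zero at the start; "wrist_torque": the same for the moment, N m; "opening": finger opening in m.
Only numpy, scipy, OpenCV 4.12 (cv2) and the standard library are available. Lean on these libraries where they do the work, as an engineer would, in place of code of your own. Each camera call takes 0.05 s, during which the arm holds its last target.

## Working session

There is one attempt and no reset: what is moved stays moved. The work goes in short steps, Python scripts to look and compute and a tool call to move; the robot and the scene stay as the last step left them, time stands still between calls to the robot, and variables do not carry over. Pictures are saved under pics/ and viewed, and the job is handed in when it is done.

Besides the shell and the picture viewer there is one more tool, called after "Emit:" by a JSON object that holds its "method" and its "body". play_rows: Moves the arm, as the interface text tells. Its arguments: {"type":"object","properties":{"motion":{"type":"array"},"force":{"type":"number"}},"required":["motion"]}

```bash
ls; mkdir -p pics; python3 - <<'E'
from workcell import bot
import cv2
s=bot.sense();print(s)
for n in("scene","side","wrist"):
    c=bot.get_calibration(n);print(n,c)
    cv2.imwrite(f"pics/{n}0.png",bot.capture(n)[:,:,::-1])
E
```

```text
pics
{'clock': 0.0, 'joint_positions': array([-1.15317454,  0.6899893 , -0.19451753,  1.56636805,  0.15731315,
        0.90248764, -0.21507849]), 'qd': array([ 0.00041225, -0.00016203, -0.00070241,  0.00151003,  0.00089561,
       -0.00096255,  0.00134521]), 'joint_efforts': array([ 7.34322111e-04, -5.27563906e+01, -1.26655217e+00, -1.53422123e+01,
       -5.27216261e-02,  7.01415076e-03,  1.82414415e-04]), 'ee_pos': array([0.23384821, 0.57890883, 0.23790041]), 'orientation': array([-0.5857563 ,  0.58657244,  0.39497305, -0.39600331]), 'ft_force': array([ 0.44784931,  0.01673696, -0.20787457]), 'wrist_torque': array([ 0.01984665, -0.01971803,  0.00612452]), 'opening': 0.08787703916898729}
scene {'fx': 423.11492101869084, 'fy': 423.11492101869084, 'cx': 282.7747014659279, 'cy': 215.12831727078643, 'rvec': array([ 2.37764187,  0.80214921, -0.28301626]), 'tvec': array([-0.40319094, -0.1841094 ,  1.38611763])}
side {'fx': 478.4108376002168, 'fy': 478.4108376002168, 'cx': 277.83074608525254, 'cy': 212.94786122316165, 'rvec': array([ 0.52822163, -2.81050145,  0.98856396]), 'tvec': array([0.50198276, 0.2029816 , 1.5512674 ])}
wrist {'fx': 375.1092774769136, 'fy': 375.1092774769136, 'cx': 279.3459730999743, 'cy': 209.86042333271567, 'mount': array([[ 9.99999967e-01,  7.43376546e-05, -2.47255856e-04,
         5.74787673e-04],
       [ 2.58043409e-04, -3.19910059e-01,  9.47447881e-01,
        -1.47491461e-01],
       [-8.66858196e-06, -9.47447913e-01, -3.19910067e-01,
         8.37458739e-02],
       [ 0.00000000e+00,  0.00000000e+00,  0.00000000e+00,
         1.00000000e+00]])}
```

View pics/scene0.png

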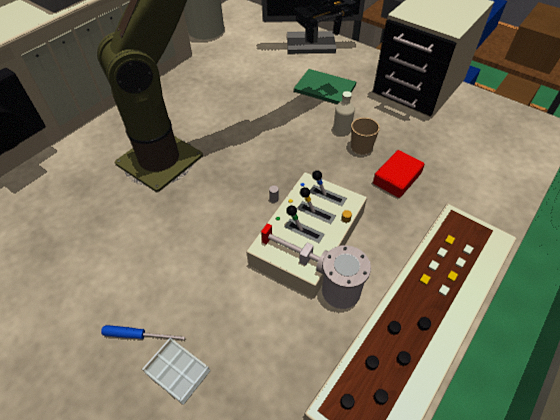

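View pics/side0.png

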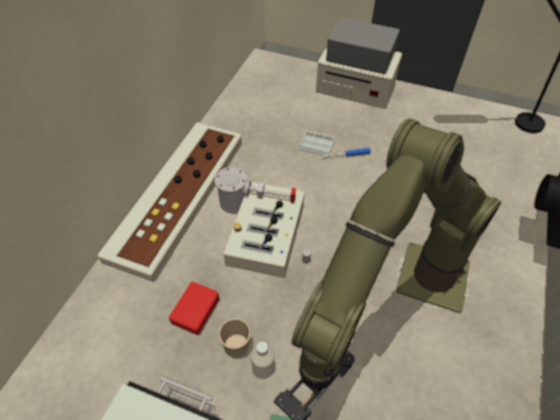

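View pics/wrist0.png

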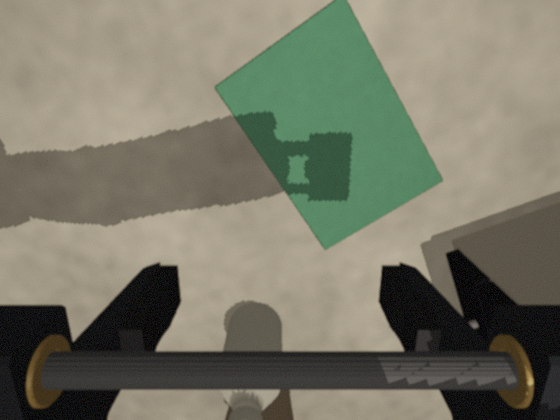

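The scene view shows the bank around px (305,230), with knobs at about (317,175), (305,192) and (292,211), the red handle at (266,234), the pin at (273,194) and the stub at (347,215). The side view shows the same bank at (265,230). I'll zoom in next.

```bash
python3 - <<'E'
import cv2,numpy as np
a=cv2.imread("pics/scene0.png")[160:310,235:385];b=cv2.imread("pics/side0.png")[160:280,210:330]
cv2.imwrite("pics/z0.png",np.hstack([cv2.resize(a,(400,400),interpolation=2),cv2.resize(b,(400,400),interpolation=2)]))
for n,(x0,x1,y0,y1) in {"scene":(240,380,160,310),"side":(220,315,175,275)}.items():
    im=cv2.imread(f"pics/{n}0.png");h=cv2.cvtColor(im,cv2.COLOR_BGR2HSV)
    H,S,V=[h[:,:,i].astype(int) for i in range(3)]
    roi=np.zeros(H.shape,bool);roi[y0:y1,x0:x1]=1
    for nm,m in {"black":(V<45),"red":((H<8)|(H>172))&(S>150)&(V>80),"brass":(abs(H-20)<6)&(S>140)&(V>110)}.items():
        k,_,st,ce=cv2.connectedComponentsWithStats((m&roi).astype(np.uint8))
        for i in range(1,k):
            if st[i,4]>12: print(n,nm,st[i],ce[i].round(1))
E
```

```text
scene black [313 171   9   9  69] [316.9 174.9]
scene black [300 188  10   9  71] [304.8 191.9]
scene black [313 188  11   7  33] [317.8 190.9]
scene black [326 193  16   9  50] [333.4 197.3]
scene black [302 205  10   7  38] [306.1 207.7]
scene black [287 206  10  10  79] [291.4 210.4]
scene black [315 210  16   9  55] [322.1 214.4]
scene black [289 222  11   8  39] [293.8 225.7]
scene black [302 228  17  10  62] [310.  232.9]
scene red [375 168   5  10  31] [377.6 173.2]
scene red [261 224  11  10  68] [266.  228.6]
scene brass [343 210   9   8  56] [346.8 213.7]
side black [277 202   5   5  21] [279.  204.1]
side black [272 215   7   8  34] [274.1 218.4]
side black [266 235   5   6  27] [267.9 237.6]
side red [291 188   4  14  39] [292.6 194.3]
side brass [235 225   5   4  13] [237.3 227.1]
```

View pics/z0.png

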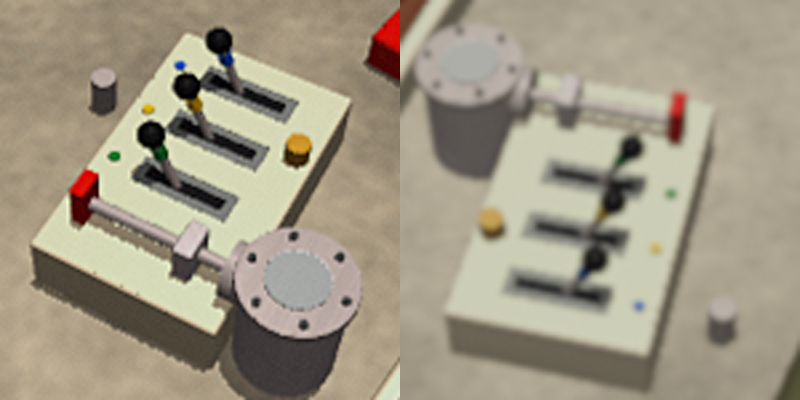

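The zoom shows all the levers leaning to the robot, with the pin left of centre in front of the bank. Next I'll triangulate.

```bash
cat > h.py <<'E'
import cv2,numpy as np
from scipy.spatial.transform import Rotation as R
from workcell import bot
def cam(n):
    c=bot.get_calibration(n);K=np.array([[c['fx'],0,c['cx']],[0,c['fy'],c['cy']],[0,0,1]])
    return K,R.from_rotvec(c['rvec']).as_matrix(),np.array(c['tvec'])
def plane(n,uv,z):
    K,r,t=cam(n);o=-r.T@t;d=r.T@np.linalg.solve(K,[*uv,1]);return o+d*(z-o[2])/d[2]
def tri(a,b):
    P=[]
    for n in("scene","side"):
        K,r,t=cam(n);P.append(K@np.c_[r,t])
    X=cv2.triangulatePoints(P[0],P[1],np.array(a,float).reshape(2,1),np.array(b,float).reshape(2,1)).ravel();return X[:3]/X[3]
def proj(n,X):
    K,r,t=cam(n);p=K@(r@np.array(X)+t);return p[:2]/p[2]
def bot_q(s): 
    w,x,y,z=s['orientation'];return R.from_quat([x,y,z,w]).as_matrix()
E
python3 - <<'E'
from h import *
sc=[(316.9,174.9),(304.8,191.9),(291.4,210.4)];si=[(267.9,237.6),(273.8,219.3),(279,204.1)]
k=[]
for a,b in zip(sc,si):
    p=plane("scene",a,.136);q=plane("side",b,.136);print("tri",tri(a,b).round(4),"sc",p.round(4),"si",q.round(4));k.append((p+q)/2)
k=np.array(k);d=k[0]-k[2];print("len",np.linalg.norm(d)); y=d/np.linalg.norm(d);x=np.array([y[1],-y[0],0])
print("yaw",np.degrees(np.arctan2(x[1],x[0])))
m=k.mean(0); O=m-y*.04+x*.039;O[2]=0;print("O",O,x,y)
def W(bx,by,bz):return O+x*bx+y*by+np.array([0,0,bz])
print("handle",W(-.07,-.105,.105),plane("scene",(266,234),.105),plane("side",(292.6,194.3),.105))
for c in[(-.1,.16),(-.1,-.16),(.1,.16)]:print(c,W(*c,.075),proj("scene",W(*c,.075)),proj("side",W(*c,.075)))
print("handle px",proj("scene",W(-.07,-.105,.105)),proj("side",W(-.07,-.105,.105)))
for nm,uv,z in[("pin",(272.5,188.5),.05),("stub",(346.8,212.5),.1)]:
    p=plane("scene",uv,z)-O;print(nm,p@x,p@y)
s=bot.sense();print(bot_q(s).round(3))
E
```

```text
tri [0.5164 0.1438 0.1342] sc [0.5173 0.1424 0.136 ] si [0.5159 0.1449 0.136 ]
tri [0.5257 0.0724 0.1363] sc [0.5265 0.073  0.136 ] si [0.5252 0.0717 0.136 ]
tri [0.5335 0.0043 0.1323] sc [0.5354 0.0019 0.136 ] si [0.5324 0.0071 0.136 ]
len 0.14017619710124407
yaw 7.083260726878423
O [0.56907022 0.03862563 0.        ] [0.99236801 0.12331156 0.        ] [-0.12331156  0.99236801  0.        ]
handle [ 0.51255218 -0.07420481  0.105     ] [ 0.51517268 -0.07811865  0.105     ] [ 0.51395099 -0.07436986  0.105     ]
(-0.1, 0.16) [0.45010357 0.18507336 0.075     ] [305.2051616  170.46615124] [282.95818018 265.19373079]
(-0.1, -0.16) [ 0.48956327 -0.1324844   0.075     ] [245.28165469 249.71555291] [304.55041525 190.17341188]
(0.1, 0.16) [0.64857718 0.20973567 0.075     ] [368.07047613 196.45793446] [221.53737111 251.93103926]
handle px [266.16226167 232.48154517] [292.96996313 194.44811176]
pin -0.1589283448120873 0.06998874863082674
stub 0.07859800561983293 0.059540269868904386
[[ 0.374 -0.    -0.927]
 [ 0.927 -0.001  0.374]
 [-0.001 -1.    -0.   ]]
```

```bash
cat >> h.py <<'E'
O=np.array([.56907,.03863,0]);bx=np.array([.99237,.12331,0]);by=np.array([-.12331,.99237,0])
def st(tgt=None):
    s=bot.sense();r=bot_q(s);p=s['ee_pos']-O;f=s['ft_force']
    print("t %.2f bank mm"%s['clock'],(1e3*np.array([p@bx,p@by,p[2]])).round(1),"F bank",np.array([f@bx,f@by,f[2]]).round(1),"open",round(s['opening'],4))
    des=np.c_[by,[0,0,-1],-bx];print("turn tool",R.from_matrix(r.T@des).as_rotvec().round(4))
    if tgt is not None:
        t=np.array(tgt)/1e3;print("shift tool mm",(1e3*r.T@(O+bx*t[0]+by*t[1]+[0,0,t[2]]-s['ee_pos'])).round(1))
E
python3 -c "
from h import *
st()"
```

```text
t 0.15 bank mm [-266.   577.7  238.1] F bank [ 0.9  0.4 -1. ] open 0.0881
turn tool [-3.000e-04 -5.074e-01 -1.300e-03]
```

Emit:
{"method": "play_rows", "body": {"motion": [0,0,0,0,-0.1,0,0,0,0,0,0,-0.1,0,0,0,0,0,0,-0.1,0,0,0,0,0,0,-0.1,0,0,0,0,0,0,-0.1,0,0,0,0,0,0,0,0,0], "force": 20}}

```text
clock: 0.65
ee_pos: [0.2334, 0.5774, 0.2359]
orientation: [0.463, -0.465, -0.532, 0.536]
ft_force: [-0.2, -0.9, 0.3]
opening: 0.0504
```

```bash
python3 -c "
from h import *
st([-90,110,200])"
```

```text
t 0.65 bank mm [-266.6  576.1  235.9] F bank [-0.3 -0.9  0.3] open 0.0504
turn tool [-0.0019  0.0165 -0.006 ]
shift tool mm [-468.7   38.4 -169. ]
```

Emit:
{"method": "play_rows", "body": {"motion": [-36,0,-13,0,0.016,0,0,-36,0,-13,0,0,0,0,-36,0,-13,0,0,0,0,-36,0,-13,0,0,0,0,-36,0,-13,0,0,0,0,-36,0,-13,0,0,0,0,-36,0,-13,0,0,0,0,-36,0,-13,0,0,0,0,-36,0,-13,0,0,0,0,-36,0,-13,0,0,0,0,-36,0,-13,0,0,0,0,0,0,0,0,0,0,0]}}

```text
clock: 1.65
ee_pos: [0.4238, 0.1852, 0.2322]
orientation: [0.478, -0.476, -0.519, 0.524]
ft_force: [0.5, -0.3, -0.3]
opening: 0.0005
```

```bash
python3 -c "
from h import *
st([-90,110,200])"
```

```text
t 1.65 bank mm [-126.   163.4  232.2] F bank [ 0.4 -0.3 -0.3] open 0.0005
turn tool [-0.0073 -0.0346 -0.0027]
shift tool mm [-52.   32.1 -38.1]
```

Emit:
{"method": "play_rows", "body": {"motion": [-26,16,-13,0,-0.035,0,0,-26,16,-13,0,0,0,0,0,0,0,0,0,0,0]}}

```text
clock: 1.9
ee_pos: [0.4578, 0.133, 0.2003]
orientation: [0.472, -0.471, -0.526, 0.528]
ft_force: [0.5, -0.8, -0.2]
opening: 0.0005
```

```bash
python3 -c "
from h import *
st([-85,110,130])
cv2.imwrite('pics/w1.png',bot.capture('wrist')[:,:,::-1])"
```

```text
t 1.90 bank mm [-98.8 107.3 200.3] F bank [ 0.4 -0.8 -0.2] open 0.0005
turn tool [-0.0033 -0.0122 -0.0018]
shift tool mm [  3.   70.2 -14. ]
```

View pics/w1.png

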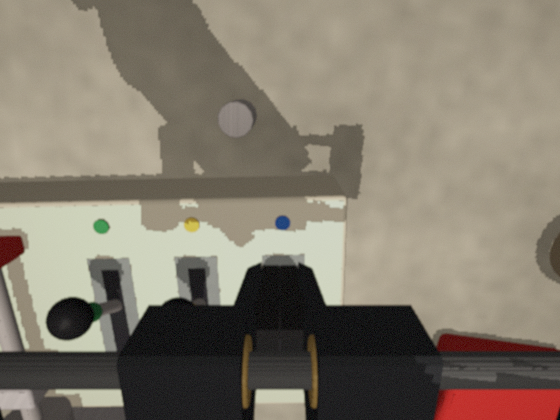

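The wrist view shows the closed fingers lined up with the blue dot (282,222), and the bank's edge is horizontal, so the yaw is right. The knob is hidden behind the fingers. I'll descend in front of lever 1.

Emit:
{"method": "play_rows", "body": {"motion": [1,35,0,0,-0.012,0,0,1,35,0,0,0,0,0,1,0,-10,0,0,0,0,0,0,-10,0,0,0,0,0,0,0,0,0,0,0]}}

```text
clock: 2.37
ee_pos: [0.4775, 0.1476, 0.1309]
orientation: [-0.47, 0.468, 0.531, -0.527]
ft_force: [0.1, 0.2, -0.4]
opening: 0.0003
```

```bash
python3 -c "
from h import *
st([-62,110,130])"
```

```text
t 2.37 bank mm [-77.4 119.4 130.9] F bank [ 0.1  0.2 -0.4] open 0.0003
turn tool [ 0.0022 -0.0039  0.0052]
shift tool mm [ -9.3   0.9 -15.4]
```

Emit:
{"method": "play_rows", "body": {"motion": [-9,0,-5,0,0,0,0,0,0,-5,0,0,0,0,0,0,-4,0,0,0,0,0,0,-3,0,0,0,0,0,0,0,0,0,0,0]}}

```text
clock: 2.78
ee_pos: [0.496, 0.1418, 0.134]
orientation: [-0.47, 0.468, 0.531, -0.526]
ft_force: [-0.7, -0.5, -0.0]
opening: 0.0007
```

```bash
python3 -c "
from h import *
st([-62,110,130])"
```

```text
t 2.78 bank mm [-59.7 111.4 134. ] F bank [-0.7 -0.4 -0. ] open 0.0007
turn tool [ 0.0033 -0.0045  0.0065]
shift tool mm [-1.5  4.   2.3]
```

Emit:
{"method": "play_rows", "body": {"motion": [-1,3,-3,0,0,0,0,0,1,-3,0,0,0,0,0,0,-3,0,0,0,0]}}

```text
clock: 3.03
ee_pos: [0.5016, 0.141, 0.1301]
orientation: [-0.471, 0.467, 0.529, -0.529]
ft_force: [-4.8, 0.5, 3.1]
opening: 0.0006
```

```bash
python3 -c "
from h import *
st([-50,110,130])"
```

```text
t 3.03 bank mm [-54.4 109.9 130.1] F bank [-4.7  1.1  3.1] open 0.0006
turn tool [-0.0033 -0.0037  0.0046]
shift tool mm [ 0.1  0.1 -4.4]
```

Emit:
{"method": "play_rows", "body": {"motion": [0,0,-3,0,0,0,0,0,0,-3,0,0,0,0]}}

```text
clock: 3.2
ee_pos: [0.5069, 0.1415, 0.1299]
orientation: [0.471, -0.467, -0.529, 0.53]
ft_force: [-3.3, -0.7, 2.5]
opening: 0.0008
```

```bash
python3 -c "
from h import *
st([-50,110,130])"
```

```text
t 3.20 bank mm [-49.  109.8 129.9] F bank [-3.3 -0.3  2.5] open 0.0008
turn tool [-0.0055 -0.0032  0.0039]
shift tool mm [ 0.2 -0.1  1. ]
```

Emit:
{"method": "play_rows", "body": {"motion": [0,0,-3,0,0,0,0,0,0,-3,0,0,0,0]}}

```text
clock: 3.37
ee_pos: [0.5136, 0.1423, 0.1298]
orientation: [0.471, -0.467, -0.529, 0.53]
ft_force: [-2.9, 0.6, 2.2]
opening: 0.0002
```

```bash
python3 -c "
from h import *
st([-50,110,130])"
```

```text
t 3.37 bank mm [-42.3 109.7 129.8] F bank [-2.8  1.   2.2] open 0.0002
turn tool [-0.0055 -0.0032  0.0038]
shift tool mm [ 0.3 -0.2  7.7]
```

Emit:
{"method": "play_rows", "body": {"motion": [0,0,-4,0,0,0,0,0,0,-4,0,0,0,0,0,0,-4,0,0,0,0]}}

```text
clock: 3.62
ee_pos: [0.5277, 0.1441, 0.1299]
orientation: [-0.471, 0.467, 0.529, -0.529]
ft_force: [-3.2, -0.8, 1.5]
opening: 0.0009
```

```bash
python3 -c "
from h import *
st([16,110,130])"
```

```text
t 3.62 bank mm [-28.  109.8 129.9] F bank [-3.3 -0.4  1.5] open 0.0009
turn tool [-0.0035 -0.0034  0.0043]
shift tool mm [  0.4  -0.3 -44. ]
```

Lever 1 is free, so I'll keep pushing it.

Emit:
{"method": "play_rows", "body": {"motion": [0,0,-5,0,0,0,0,0,0,-5,0,0,0,0,0,0,-5,0,0,0,0,0,0,-5,0,0,0,0,0,0,-5,0,0,0,0,0,0,-5,0,0,0,0]}}

```text
clock: 4.12
ee_pos: [0.5614, 0.1483, 0.129]
orientation: [-0.471, 0.467, 0.529, -0.529]
ft_force: [-3.2, 0.0, -2.0]
opening: 0.0006
```

```bash
python3 -c "
from h import *
st([16,110,130])"
```

```text
t 4.12 bank mm [  5.9 109.8 129. ] F bank [-3.2  0.4 -2. ] open 0.0006
turn tool [-0.003  -0.0039  0.0052]
shift tool mm [  0.2  -1.  -10.1]
```

Emit:
{"method": "play_rows", "body": {"motion": [0,0,-4,0,0,0,0,0,0,-4,0,0,0,0]}}

```text
clock: 4.28
ee_pos: [0.569, 0.1491, 0.1279]
orientation: [0.472, -0.466, -0.529, 0.53]
ft_force: [-4.1, 0.1, -3.0]
opening: 0.0007
```

```bash
python3 -c "
from h import *
st([16,110,130])"
```

```text
t 4.28 bank mm [ 13.6 109.7 127.9] F bank [-4.1  0.6 -3. ] open 0.0007
turn tool [-0.0063 -0.0038  0.0048]
shift tool mm [ 0.4 -2.1 -2.4]
```

Emit:
{"method": "play_rows", "body": {"motion": [0,-1,-3,0,0,0,0,0,0,-3,0,0,0,0]}}

```text
clock: 4.45
ee_pos: [0.571, 0.1492, 0.1276]
orientation: [0.474, -0.464, -0.525, 0.533]
ft_force: [-13.4, -0.6, 12.0]
opening: 0.0004
```

```bash
python3 -c "
from h import *
st([16,110,130])"
```

```text
t 4.45 bank mm [ 15.6 109.5 127.6] F bank [-13.3   1.1  12. ] open 0.0004
turn tool [-0.0167 -0.0033  0.003 ]
shift tool mm [ 0.5 -2.4 -0.4]
```

The force rose sharply at 15.6 mm, which is the end stop, so I'll back off now.

Emit:
{"method": "play_rows", "body": {"motion": [0,0,6,0,0,0,0,0,0,15,0,0,0,0,0,0,15,0,0,0,0,0,0,20,0,0,0,0,0,0,20,0,0,0,0,0,0,0,0,0,0,0]}}

```text
clock: 4.95
ee_pos: [0.5028, 0.1419, 0.1314]
orientation: [-0.471, 0.468, 0.532, -0.526]
ft_force: [-0.1, -0.9, 0.3]
opening: 0.0002
```

```bash
python3 -c "
from h import *
cv2.imwrite('pics/s1.png',cv2.resize(bot.capture('scene')[150:310,235:385,::-1],(600,600)))
st([-80,40,130])"
```

```text
t 5.00 bank mm [-50.4 110.8 131.7] F bank [ 0.5 -0.   0.8] open 0.0007
turn tool [ 0.0072 -0.0065  0.0089]
shift tool mm [-71.    0.9  29.1]
```

View pics/s1.png

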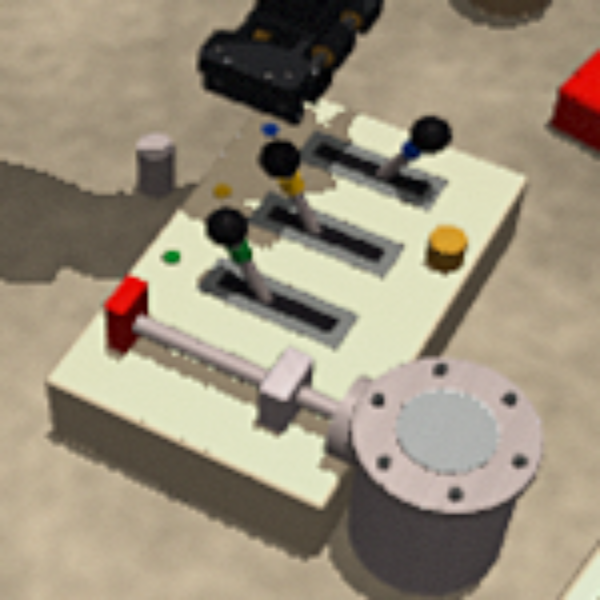

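Lever 1 now leans away, with its knob at crop (431,133), which is about px (342.8,185.5). I'll check its bank x.

```bash
python3 -c "
from h import *
p=plane('scene',(342.8,185.5),.136)-O;print(p@bx,p@by)"
```

```text
0.038976903331551474 0.10964805425353182
```

Emit:
{"method": "play_rows", "body": {"motion": [0,0,15,0,0,0,0,0,0,14,0,0,0,0,-24,0,0,0,-0.006,0.009,0,-24,0,0,0,0,0,0,-20,0,0,0,0,0,0,0,0,0,0,0,0,0]}}

```text
clock: 5.5
ee_pos: [0.5, 0.0746, 0.1343]
orientation: [-0.461, 0.474, 0.541, -0.52]
ft_force: [-0.2, -0.8, -0.3]
opening: 0.0002
```

```bash
python3 -c "
from h import *
st([-60,40,130])"
```

```text
t 5.50 bank mm [-64.1  44.2 134.3] F bank [-0.3 -0.7 -0.3] open 0.0002
turn tool [0.0347 0.002  0.0062]
shift tool mm [-4.3  4.5 -3.9]
```

Lever 1 is confirmed at +39 mm. Lever 2 is next.

Emit:
{"method": "play_rows", "body": {"motion": [-4,4,0,0.034,0.002,0.006,0,0,1,-3,0,0,0,0,0,0,-3,0,0,0,0]}}

```text
clock: 5.75
ee_pos: [0.5093, 0.071, 0.1301]
orientation: [-0.469, 0.47, 0.53, -0.528]
ft_force: [-4.7, -0.6, 4.2]
opening: 0.0006
```

```bash
python3 -c "
from h import *
st([-57,40,130])"
```

```text
t 5.75 bank mm [-55.3  39.5 130.1] F bank [-4.8  0.   4.2] open 0.0006
turn tool [ 0.0026 -0.0038 -0.0001]
shift tool mm [0.5 0.1 1.7]
```

Emit:
{"method": "play_rows", "body": {"motion": [0,0,-3,0,0,0,0,0,0,-3,0,0,0,0]}}

```text
clock: 5.92
ee_pos: [0.5149, 0.0727, 0.1302]
orientation: [-0.468, 0.469, 0.53, -0.529]
ft_force: [-3.7, -0.9, 3.3]
opening: 0.0005
```

```bash
python3 -c "
from h import *
st([-57,40,130])"
```

```text
t 5.92 bank mm [-49.6  40.5 130.2] F bank [-3.8 -0.4  3.3] open 0.0005
turn tool [ 0.0013 -0.0025 -0.0003]
shift tool mm [-0.5  0.2  7.4]
```

Emit:
{"method": "play_rows", "body": {"motion": [0,0,-3,0,0,0,0,0,0,-2,0,0,0,0]}}

```text
clock: 6.08
ee_pos: [0.5202, 0.0744, 0.1304]
orientation: [-0.468, 0.469, 0.53, -0.529]
ft_force: [-3.0, -1.4, 2.6]
opening: 0.0003
```

```bash
python3 -c "
from h import *
st([-57,40,130])"
```

```text
t 6.08 bank mm [-44.1  41.5 130.4] F bank [-3.1 -1.   2.6] open 0.0003
turn tool [ 0.0017 -0.0008 -0.0002]
shift tool mm [-1.5  0.4 12.9]
```

Also free at −44, so I'll carry on carefully.

Emit:
{"method": "play_rows", "body": {"motion": [-1,0,-3,0,0,0,0,0,0,-3,0,0,0,0,0,0,-4,0,0,0,0]}}

```text
clock: 6.33
ee_pos: [0.5312, 0.0759, 0.1307]
orientation: [-0.467, 0.468, 0.531, -0.529]
ft_force: [-3.5, -0.9, 2.8]
opening: 0.0003
```

```bash
python3 -c "
from h import *
st([14,40,130])"
```

```text
t 6.33 bank mm [-33.   41.7 130.7] F bank [-3.6 -0.4  2.8] open 0.0003
turn tool [0.0028 0.0012 0.0005]
shift tool mm [ -1.7   0.9 -47. ]
```

Emit:
{"method": "play_rows", "body": {"motion": [-1,0,-5,0,0,0,0,-1,0,-5,0,0,0,0,0,0,-5,0,0,0,0,0,0,-5,0,0,0,0,0,0,-5,0,0,0,0,0,0,-5,0,0,0,0]}}

```text
clock: 6.83
ee_pos: [0.5658, 0.0794, 0.1308]
orientation: [-0.467, 0.468, 0.533, -0.528]
ft_force: [-3.0, 0.3, -0.7]
opening: 0.0007
```

```bash
python3 -c "
from h import *
st([14,40,130])"
```

```text
t 6.83 bank mm [  1.8  40.9 130.8] F bank [-2.9  0.7 -0.7] open 0.0007
turn tool [0.0058 0.0017 0.0032]
shift tool mm [ -0.9   0.8 -12.2]
```

Emit:
{"method": "play_rows", "body": {"motion": [0,0,-4,0,0,0,0,0,0,-4,0,0,0,0,0,0,-3,0,0,0,0]}}

```text
clock: 7.08
ee_pos: [0.5765, 0.0807, 0.1292]
orientation: [-0.468, 0.467, 0.531, -0.529]
ft_force: [-3.8, -0.1, -3.3]
opening: 0.0004
```

```bash
python3 -c "
from h import *
st([15,40,130])"
```

```text
t 7.08 bank mm [ 12.6  40.9 129.2] F bank [-3.7  0.3 -3.3] open 0.0004
turn tool [0.0015 0.0017 0.0032]
shift tool mm [-0.9 -0.8 -2.4]
```

Emit:
{"method": "play_rows", "body": {"motion": [0,0,-3,0,0,0,0]}}

```text
clock: 7.17
ee_pos: [0.579, 0.081, 0.1287]
orientation: [-0.469, 0.467, 0.531, -0.53]
ft_force: [-3.3, 0.3, -2.2]
opening: 0.0005
```

```bash
python3 -c "
from h import *
st([15,40,130])"
```

```text
t 7.17 bank mm [ 15.1  40.9 128.7] F bank [-3.3  0.7 -2.2] open 0.0005
turn tool [-0.0004  0.0018  0.0031]
shift tool mm [-0.9 -1.3  0.1]
```

Emit:
{"method": "play_rows", "body": {"motion": [0,0,10,0,0,0,0,0,0,20,0,0,0,0,0,0,20,0,0,0,0,0,0,25,0,0,0,0,0,0,20,0,0,0,0,0,0,0,0,0,0,0]}}

```text
clock: 7.67
ee_pos: [0.4947, 0.0716, 0.1304]
orientation: [-0.465, 0.472, 0.538, -0.521]
ft_force: [0.3, -0.8, -0.6]
opening: 0.0001
```

```bash
python3 -c "
from h import *
st([-80,-30,130])"
```

```text
t 7.67 bank mm [-69.7  41.9 130.4] F bank [ 0.2 -0.8 -0.6] open 0.0001
turn tool [ 0.0251 -0.0004  0.0085]
shift tool mm [-71.9  -0.4  10.3]
```

Emit:
{"method": "play_rows", "body": {"motion": [0,0,10,0.02,0,0.008,0,-24,0,0,0,0,0,0,-24,0,0,0,0,0,0,-22,0,0,0,0,0,0,0,0,0,0,0,0,0]}}

```text
clock: 8.08
ee_pos: [0.5031, 0.0031, 0.1328]
orientation: [-0.463, 0.471, 0.537, -0.526]
ft_force: [-0.1, 0.2, 0.1]
opening: 0.0003
```

```bash
python3 -c "
from h import *
cv2.imwrite('pics/s2.png',cv2.resize(bot.capture('scene')[150:310,235:385,::-1],(600,600)))
st([-60,-30,130])"
```

```text
t 8.13 bank mm [-69.2 -24.3 133. ] F bank [0.1 0.2 0.2] open 0.0005
turn tool [0.021  0.0077 0.0048]
shift tool mm [-5.8  3.2 -9. ]
```

View pics/s2.png

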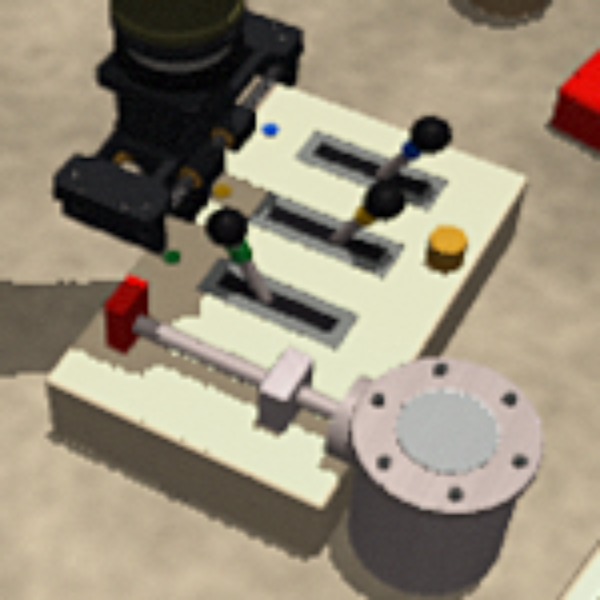

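Lever 2's knob is at crop (384,199), which is about px (331,203.1), so it is thrown. Lever 3 is still towards the robot.

```bash
python3 -c "
from h import *
p=plane('scene',(331,203.1),.136)-O;print(p@bx,p@by)"
```

```text
0.038692255155535794 0.03964909973239118
```

Emit:
{"method": "play_rows", "body": {"motion": [-6,3,-4,0.02,0.008,0.005,0,0,0,-4,0,0,0,0,0,0,-3,0,0,0,0,0,0,-2,0,0,0,0]}}

```text
clock: 8.47
ee_pos: [0.5166, 0.0034, 0.1305]
orientation: [0.469, -0.467, -0.529, 0.531]
ft_force: [-3.9, -2.9, 3.5]
opening: 0.0003
```

```bash
python3 -c "
from h import *
st([-55,-30,130])"
```

```text
t 8.47 bank mm [-56.4 -28.4 130.5] F bank [-4.3 -2.4  3.5] open 0.0003
turn tool [-0.0039  0.0003 -0.0009]
shift tool mm [-1.6  0.5 -1.4]
```

Emit:
{"method": "play_rows", "body": {"motion": [-1,0,-3,0,0,0,0,0,0,-3,0,0,0,0,0,0,-3,0,0,0,0]}}

```text
clock: 8.72
ee_pos: [0.5226, 0.0049, 0.1305]
orientation: [0.469, -0.465, -0.527, 0.534]
ft_force: [-3.2, -1.9, 3.9]
opening: 0.0006
```

```bash
python3 -c "
from h import *
st([15,-30,130])"
```

```text
t 8.72 bank mm [-50.3 -27.8 130.5] F bank [-3.4 -1.5  3.9] open 0.0006
turn tool [-0.0105  0.0035 -0.0021]
shift tool mm [ -2.4  -0.2 -65.3]
```

Emit:
{"method": "play_rows", "body": {"motion": [-1,0,-3,0,0,0,0,0,0,-3,0,0,0,0]}}

```text
clock: 8.88
ee_pos: [0.5287, 0.0055, 0.1306]
orientation: [0.469, -0.465, -0.528, 0.534]
ft_force: [-3.3, -1.9, 2.5]
opening: 0.0004
```

```bash
python3 -c "
from h import *
st([15,-30,130])"
```

```text
t 8.88 bank mm [-44.1 -27.9 130.6] F bank [-3.5 -1.5  2.5] open 0.0004
turn tool [-0.0109  0.0049 -0.0018]
shift tool mm [ -2.4  -0.1 -59.1]
```

Emit:
{"method": "play_rows", "body": {"motion": [-1,0,-3,0,0,0,0,0,0,-3,0,0,0,0,0,0,-4,0,0,0,0]}}

```text
clock: 9.13
ee_pos: [0.5405, 0.0069, 0.1307]
orientation: [0.468, -0.465, -0.529, 0.534]
ft_force: [-3.8, -1.6, 3.1]
opening: 0.0006
```

```bash
python3 -c "
from h import *
st([15,-30,130])"
```

```text
t 9.13 bank mm [-32.3 -27.9 130.7] F bank [-4.  -1.1  3.1] open 0.0006
turn tool [-0.0089  0.006  -0.0008]
shift tool mm [ -2.3   0.3 -47.3]
```

Emit:
{"method": "play_rows", "body": {"motion": [-1,0,-5,0,0,0,0,-1,0,-5,0,0,0,0,0,0,-5,0,0,0,0,0,0,-5,0,0,0,0,0,0,-5,0,0,0,0,0,0,-5,0,0,0,0]}}

```text
clock: 9.63
ee_pos: [0.5755, 0.0106, 0.1303]
orientation: [0.468, -0.465, -0.531, 0.532]
ft_force: [-3.0, -0.9, -2.2]
opening: 0.0006
```

```bash
python3 -c "
from h import *
st([15,-30,130])"
```

```text
t 9.63 bank mm [  3.  -28.6 130.3] F bank [-3.1 -0.5 -2.2] open 0.0006
turn tool [-0.0052  0.0067  0.0019]
shift tool mm [ -1.5   0.2 -12. ]
```

Emit:
{"method": "play_rows", "body": {"motion": [0,0,-4,0,0,0,0,0,0,-4,0,0,0,0,0,0,-3,0,0,0,0]}}

```text
clock: 9.88
ee_pos: [0.586, 0.0121, 0.1284]
orientation: [0.469, -0.463, -0.529, 0.534]
ft_force: [-3.3, -0.6, -3.1]
opening: 0.0005
```

```bash
python3 -c "
from h import *
st([15,-30,130])"
```

```text
t 9.88 bank mm [ 13.5 -28.5 128.4] F bank [-3.3 -0.2 -3.1] open 0.0005
turn tool [-0.01    0.0067  0.0021]
shift tool mm [-1.5 -1.6 -1.4]
```

Emit:
{"method": "play_rows", "body": {"motion": [0,0,-2,0,0,0,0]}}

```text
clock: 9.97
ee_pos: [0.5878, 0.0123, 0.1279]
orientation: [0.47, -0.463, -0.529, 0.534]
ft_force: [-2.8, -0.4, -1.2]
opening: 0.0003
```

```bash
python3 -c "
from h import *
st([15,-30,130])"
```

```text
t 9.97 bank mm [ 15.3 -28.5 127.9] F bank [-2.8 -0.1 -1.2] open 0.0003
turn tool [-0.0114  0.0067  0.0022]
shift tool mm [-1.5 -2.1  0.4]
```

Emit:
{"method": "play_rows", "body": {"motion": [0,0,10,0,0,0,0,0,0,20,0,0,0,0,0,0,25,0,0,0,0,0,0,25,0,0,0,0,0,0,25,0,0,0,0,0,0,25,0,0,0,0,0,0,0,0,0,0,0]}}

```text
clock: 10.55
ee_pos: [0.4691, -0.0004, 0.131]
orientation: [-0.464, 0.469, 0.539, -0.524]
ft_force: [-0.7, -0.3, 0.3]
opening: 0.0001
```

```bash
python3 -c "
from h import *
cv2.imwrite('pics/s3.png',cv2.resize(bot.capture('scene')[150:310,235:385,::-1],(600,600)))
st([-115,-105,105])"
```

```text
t 10.60 bank mm [-100.4  -26.   131.4] F bank [1.6 0.4 0.4] open 0.0004
turn tool [0.025  0.0073 0.01  ]
shift tool mm [-79.1  25.2  15.9]
```

View pics/s3.png

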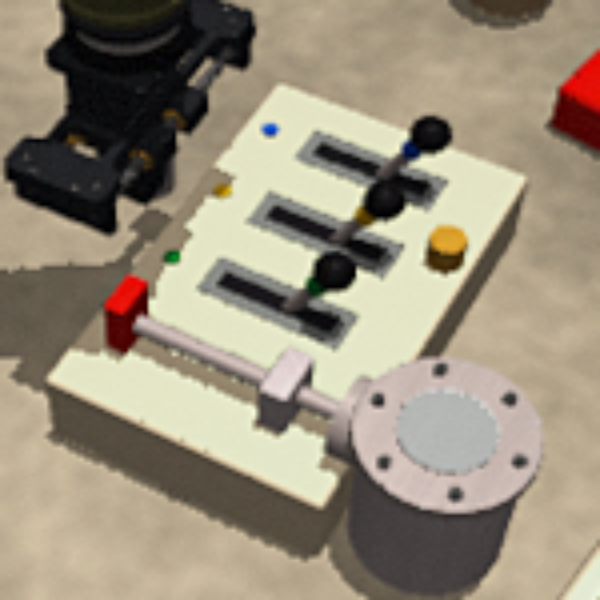

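All three levers lean away; knob 3 is at crop (335,270), about px (318.8,222), and the handle is still out. Next is the rod.

```bash
python3 -c "
from h import *
p=plane('scene',(318.8,222),.136)-O;print(p@bx,p@by)"
```

```text
0.03942390024396154 -0.03006263779368574
```

Emit:
{"method": "play_rows", "body": {"motion": [-24,0,8,0.02,0.007,0.01,0,-24,0,7,0,0,0,0,-24,0,0,0,0,0,0,-4,12,0,0,0,0,0,0,10,0,0,0,0,0,0,0,0,0,0,0,0]}}

```text
clock: 11.1
ee_pos: [0.4873, -0.077, 0.1123]
orientation: [-0.459, 0.476, 0.541, -0.52]
ft_force: [-0.6, -0.3, 0.6]
opening: 0.0007
```

```bash
python3 -c "
from h import *
st([-88,-105,105])"
```

```text
t 11.10 bank mm [ -95.4 -104.6  112.3] F bank [-0.7 -0.3  0.6] open 0.0007
turn tool [0.0378 0.0035 0.0009]
shift tool mm [-0.4  7.6 -7.1]
```

Emit:
{"method": "play_rows", "body": {"motion": [0,6,0,0.037,0.003,0,0,0,0,-4,0,0,0,0,0,0,-4,0,0,0,0,0,0,-3,0,0,0,0]}}

```text
clock: 11.43
ee_pos: [0.5029, -0.0753, 0.1074]
orientation: [-0.467, 0.469, 0.531, -0.529]
ft_force: [-2.3, -0.8, -2.4]
opening: 0.0005
```

```bash
python3 -c "
from h import *
st([-26,-105,105])"
```

```text
t 11.43 bank mm [ -79.7 -104.9  107.4] F bank [-2.4 -0.5 -2.4] open 0.0005
turn tool [0.0047 0.0007 0.0002]
shift tool mm [ -0.1   2.7 -53.7]
```

Emit:
{"method": "play_rows", "body": {"motion": [0,0,-4,0,0,0,0,0,0,-4,0,0,0,0,0,0,-4,0,0,0,0,0,0,-3,0,0,0,0]}}

```text
clock: 11.77
ee_pos: [0.5161, -0.0735, 0.1075]
orientation: [0.468, -0.468, -0.53, 0.531]
ft_force: [-3.2, -0.8, -2.4]
opening: 0.0002
```

```bash
python3 -c "
from h import *
st([-27,-105,105])"
```

```text
t 11.77 bank mm [ -66.4 -104.8  107.5] F bank [-3.2 -0.4 -2.4] open 0.0002
turn tool [-0.0007  0.0019 -0.0008]
shift tool mm [ -0.3   2.5 -39.4]
```

Emit:
{"method": "play_rows", "body": {"motion": [0,0,-4,0,0,0,0,0,0,-4,0,0,0,0,0,0,-4,0,0,0,0]}}

```text
clock: 12.02
ee_pos: [0.5282, -0.0719, 0.1076]
orientation: [0.468, -0.467, -0.53, 0.531]
ft_force: [-2.8, -0.3, 0.2]
opening: 0.0005
```

```bash
python3 -c "
from h import *
st([-27,-105,105])"
```

```text
t 12.02 bank mm [ -54.2 -104.6  107.6] F bank [-2.9  0.1  0.2] open 0.0005
turn tool [-0.002   0.0022 -0.0008]
shift tool mm [ -0.4   2.5 -27.2]
```

Emit:
{"method": "play_rows", "body": {"motion": [0,0,-4,0,0,0,0,0,0,-4,0,0,0,0,0,0,-4,0,0,0,0,0,0,-4,0,0,0,0,0,0,-4,0,0,0,0]}}

```text
clock: 12.43
ee_pos: [0.5503, -0.0689, 0.1075]
orientation: [0.468, -0.467, -0.53, 0.531]
ft_force: [-3.2, -0.3, -1.6]
opening: 0.0004
```

```bash
python3 -c "
from h import *
st([-27,-105,105])"
```

```text
t 12.43 bank mm [ -31.9 -104.4  107.5] F bank [-3.2  0.1 -1.6] open 0.0004
turn tool [-0.0019  0.0023 -0.0006]
shift tool mm [-0.6  2.5 -4.9]
```

Emit:
{"method": "play_rows", "body": {"motion": [0,0,-2,0,0,0,0,0,0,-2,0,0,0,0]}}

```text
clock: 12.6
ee_pos: [0.5547, -0.0683, 0.1075]
orientation: [0.468, -0.467, -0.53, 0.531]
ft_force: [-9.9, -0.3, 5.9]
opening: 0.0004
```

```bash
python3 -c "
from h import *
st([-27,-105,105])"
```

```text
t 12.60 bank mm [ -27.4 -104.4  107.5] F bank [-9.8  0.9  5.9] open 0.0004
turn tool [-0.0028  0.0022 -0.0007]
shift tool mm [-0.6  2.5 -0.4]
```

End stop reached at −27.4 mm (expected −27), at about 10 N. I'll release and back away.

Emit:
{"method": "play_rows", "body": {"motion": [0,0,6,0,0,0,0,0,0,15,0,0,0,0,0,0,25,0,0,0,0,0,0,25,0,0,0,0,0,-20,20,0,0,0,0,0,-30,0,0,0,0,0,0,-30,0,0,0,0,0,0,0,0,0,0,0,0,0,0,0,0,0,0,0]}}

```text
clock: 13.35
ee_pos: [0.4734, -0.0755, 0.1936]
orientation: [-0.46, 0.473, 0.541, -0.521]
ft_force: [0.5, -0.1, 0.2]
opening: 0.0006
```

```bash
python3 -c "
from h import *
a=bot.capture('scene')[...,::-1];b=bot.capture('side')[...,::-1]
cv2.imwrite('pics/s4.png',np.hstack([cv2.resize(a[160:310,235:385],(400,400)),cv2.resize(b[160:280,210:330],(400,400))]))
st()
def blobs(im,f,x0,x1,y0,y1):
    h=cv2.cvtColor(im,cv2.COLOR_BGR2HSV).astype(int);m=f(h[...,0],h[...,1],h[...,2]);r=np.zeros_like(m);r[y0:y1,x0:x1]=1
    k,_,s,c=cv2.connectedComponentsWithStats((m&r).astype(np.uint8));return [(s[i,4],c[i]) for i in range(1,k) if s[i,4]>40]
for n,c in blobs(a,lambda H,S,V:V<45,300,360,170,240):
    p=plane('scene',c,.136)-O;print('knob?',n,c.round(1),(p@bx*1e3).round(1),(p@by*1e3).round(1))
for n,c in blobs(a,lambda H,S,V:((H<8)|(H>172))&(S>150)&(V>80),250,330,200,270):
    p=plane('scene',c,.113)-O;print('handle',n,c.round(1),(p@bx*1e3).round(1),(p@by*1e3).round(1))
"
```

```text
t 13.45 bank mm [-109.3 -101.3  192.7] F bank [-0.6  0.4 -0.1] open 0.0006
turn tool [0.0313 0.0052 0.0045]
knob? 71 [342.1 185.4] 37.2 109.2
knob? 47 [321.5 192.3] 0.8 60.0
knob? 113 [332.5 201.6] 39.7 46.2
knob? 52 [309.8 209.2] 0.9 -5.2
knob? 89 [317.9 222.4] 37.9 -32.2
knob? 42 [313.5 234.6] 45.8 -70.5
handle 70 [286.7 238.4] -13.0 -99.4
```

View pics/s4.png

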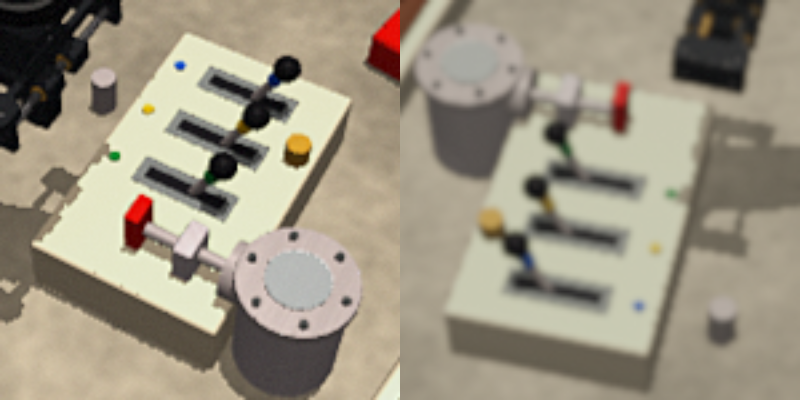

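```bash
python3 -c "
from h import *
a=plane('scene',(266,228.6),.113);b=plane('scene',(286.7,238.4),.113);print('travel scene',(b-a)@bx)
im=bot.capture('side')[...,::-1];h=cv2.cvtColor(np.ascontiguousarray(im),cv2.COLOR_BGR2HSV).astype(int)
m=((h[...,0]<8)|(h[...,0]>172))&(h[...,1]>150)&(h[...,2]>80);ys,xs=np.nonzero(m[175:275,220:315]);c=(xs.mean()+220,ys.mean()+175);print(c,'travel side',(plane('side',c,.105)-plane('side',(292.6,194.3),.105))@bx)"
```

```text
travel scene 0.06045467476633751
(np.float64(275.69565217391306), np.float64(191.5)) travel side 0.05877452379564631
```

Rod travel measures 60.5 mm in the scene view and 58.8 mm in the side view, so it is home. I'll hand in.

```bash
python3 -c "
from workcell import bot
print(bot.sign_off())"
```

```text
the job is handed in; nothing more can be done
None
```

I threw all three levers fully away, pushed the specimen rod home, backed off, and handed the job in at about 13.5 s. The hand-in gives no verdict. The levers ran free in the order 1, 2, 3, and none of them felt blocked.

- **Levers:** a picture after each throw put the knobs at about +39 mm along the bank, which is the fully thrown position. The final colour-mask check put them at 37 to 40 mm. Knob 2's mask was off by 6 mm sideways because it merged with a dark slot. 32.5 mm is enough for 0.82 rad.
- **Rod:** travel measured 60.5 mm in the scene view and 58.8 mm in the side view, against a need of more than 54 mm. The fingers met the end stop at −27.4 mm, where −27 mm was expected.
- **Forces:** the highest reading at the end of a move was at lever 1's end stop, about 18 N in total (13 N along the push, 12 N vertical), close to the 20 N limit. I backed off straight away and went more gently on levers 2 and 3. The rod peaked at about 11 N. Force is only reported at the end of each call, so brief peaks in between were not seen.
- **Bystanders and release:** the pin and stub look unmoved in the last pictures. I didn't re-measure the other bystanders, but the arm crossed well above them. At the end the fingers were clear, with the force near zero.

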